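# Put the stacked foil rolls back into their crate nests

### The job

The foil rolls from today's job are stacked two and two on the carrying board. Unstack them and put them away in the crate, each set down gently, not dropped, and standing upright on the bottom of the nest whose well is bored for its diameter: widest roll in the widest well, and so on down to the thinnest. Let no roll fall over, and leave the stamping die and the magnifier where they are.

Things in the scene. Friction and masses are not known exactly. Their poses are not given: they have to be found in the camera images.
- roll_large: large roll of gold foil: solid cylinder 68 mm in diameter, 70 mm tall, on end, pale end faces with a core hole; stands on the plywood carrying board (top 9 mm above the bench), a thinner roll on top of it; widest of the four. Origin: centre of its underside, z up along the roll. Grip across its diameter near the top.
- nest_large: nest of the large roll: fixed pale wood block 94 x 94 x 26 mm with a round well 80 mm wide, 20 mm deep, blue felt floor, 2 mm chamfer. One of four, two by two in any order, 96 mm apart, in a dark crate, walls 40 mm above the bench. Origin: centre of underside, 8 mm above the bench; well floor 6 mm, top 26 mm above it; x, y along the sides, z up.
- roll_medium: medium roll of gold foil: solid cylinder 54 mm in diameter, 70 mm tall, on end, pale end faces with a core hole; stands on the plywood carrying board (top 9 mm above the bench), a thinner roll on top of it; second widest of the four. Origin: centre of its underside, z up along the roll. Grip across its diameter near the top.
- nest_medium: nest of the medium roll: fixed pale wood block 94 x 94 x 26 mm with a round well 66 mm wide, 20 mm deep, blue felt floor, 2 mm chamfer. One of four, two by two in any order, 96 mm apart, in a dark crate, walls 40 mm above the bench. Origin: centre of underside, 8 mm above the bench; well floor 6 mm, top 26 mm above it; x, y along the sides, z up.
- roll_small: small roll of gold foil: solid cylinder 40 mm in diameter, 90 mm tall, on end, pale end faces with a core hole; stands on the large or the medium roll (either; underside 79 mm above the bench), up to 6 mm off its centre; second thinnest, tallest of the four. Origin: centre of its underside, z up along the roll. Grip across its diameter near the top.
- nest_small: nest of the small roll: fixed pale wood block 94 x 94 x 26 mm with a round well 52 mm wide, 20 mm deep, blue felt floor, 2 mm chamfer. One of four, two by two in any order, 96 mm apart, in a dark crate, walls 40 mm above the bench. Origin: centre of underside, 8 mm above the bench; well floor 6 mm, top 26 mm above it; x, y along the sides, z up.
- roll_slim: slim roll of gold foil: solid cylinder 26 mm in diameter, 70 mm tall, on end, pale end faces with a core hole; stands on the large or the medium roll (either; underside 79 mm above the bench), up to 6 mm off its centre; thinnest of the four. Origin: centre of its underside, z up along the roll. Grip across its diameter near the top.
- nest_slim: nest of the slim roll: fixed pale wood block 94 x 94 x 26 mm with a round well 38 mm wide, 20 mm deep, blue felt floor, 2 mm chamfer. One of four, two by two in any order, 96 mm apart, in a dark crate, walls 40 mm above the bench. Origin: centre of underside, 8 mm above the bench; well floor 6 mm, top 26 mm above it; x, y along the sides, z up.
- die: stamping die lying on the carrying board beside the two stacks: a copper plate on a wooden block, 46 x 60 x 23 mm (along its x, y, z), loose. Origin: centre of its underside. A bystander: leave it where it is.
- loupe: small black magnifier standing on the bench, nearer the robot than the board and the crate and about midway between them, 34 mm in diameter, 40 mm tall, loose. Origin: centre of its underside. A bystander: leave it where it is.
Things that resemble listed ones, but are neither listed nor needed, are in the scene too. What is shaped like the roll_medium but purple is not meant.

How it is judged:
At the end, for the whole second after the job is handed in: Each of the four rolls stands in its own nest, within 10 mm of the well's centre, its underside no more than 4 mm above the well floor, upright within 4.5 degrees and at rest (horizontal distance between roll_large and nest_large below 0.01 m and z of roll_large in the frame of nest_large below 0.01 m and angle between each of roll_large, roll_medium, roll_small, roll_slim's own z axis and vertical below 0.08 rad and linear speed of each of roll_large, roll_medium, roll_small, roll_slim below 0.02 m/s and horizontal distance between roll_medium and nest_medium below 0.01 m and z of roll_medium in the frame of nest_medium below 0.01 m and horizontal distance between roll_small and nest_small below 0.01 m and z of roll_small in the frame of nest_small below 0.01 m and horizontal distance between roll_slim and nest_slim below 0.01 m and z of roll_slim in the frame of nest_slim below 0.01 m); the robot touches nothing.
It fails at once if a roll is tipped over (leans more than 35 degrees) (angle between any of roll_large, roll_medium, roll_small, roll_slim's own z axis and vertical above 0.61 rad).
It fails at once if a roll is dropped into its nest (it reaches the bottom 14 mm of the well faster than 0.6 m/s, a fall of about 20 mm) ((horizontal distance between roll_large and nest_large below 0.012 m and z of roll_large in the frame of nest_large below 0.02 m and linear speed of roll_large above 0.6 m/s) or (horizontal distance between roll_medium and nest_medium below 0.012 m and z of roll_medium in the frame of nest_medium below 0.02 m and linear speed of roll_medium above 0.6 m/s) or (horizontal distance between roll_small and nest_small below 0.012 m and z of roll_small in the frame of nest_small below 0.02 m and linear speed of roll_small above 0.6 m/s) or (horizontal distance between roll_slim and nest_slim below 0.012 m and z of roll_slim in the frame of nest_slim below 0.02 m and linear speed of roll_slim above 0.6 m/s)).
It fails at once if the stamping die is pushed more than 30 mm from where it lay (distance of die from where it was at the start of the episode above 0.03 m).
It fails at once if the magnifier is pushed more than 30 mm from where it stood (distance of loupe from where it was at the start of the episode above 0.03 m).
It also fails if it takes over 115 s, if anything falls off the work surface, if the arm or the gripper's body presses on something with over 40 N, if the wrist force passes 120 N, or if a joint passes its speed limit or range.

### The arm

A 6-joint arm with a two-finger parallel gripper is mounted at the origin on the work surface. World frame = base frame: x ahead of the robot, y to its left, z up, the work surface at z = 0. Lengths are in m, angles in rad, forces in N, time in s.
With the tool pointing down it reaches from about 0.325 to 1 m from the base axis. Payload 5.1 kg.
Tool frame: the origin (TCP) lies at the very end of the fingers, on their centre line; the grasp point (between the pads) lies manip.tcp_to_grasp behind it (manip.tcp_to_grasp is the distance from the TCP to the grasp point, in m); z points along the fingers, y is the direction in which the jaws open and shut (so a half turn about z gives the same grasp; the last joint's range is limited). The gripper opens to 85 mm and grips with 20 to 120 N. Pads are 22 mm wide; open, the fingers measure 114 mm over their backs; the gripper's body (76 mm by 85 mm) begins 54 mm behind the grasp point. The pads swing forward as they close: fully open they stand 13 mm farther back than shut.
Start: joints at [-1.183, 0.124, 1.65, -0, 1.367, -0.083], TCP at [0.295, -0.579, 0.231] pointing down, gripper open.
Joint ranges: [-2.61, 2.61], [-1.02, 2.33], [0.03, 2.71], [-1.35, 4.49], [0.32, 2.68], [-2.91, 2.91]. Speed limits (rad/s): [2.57, 2.57, 3.14, 3.14, 3.14, 3.14].

### API

Orientations are given as a unit quaternion [x, y, z, w].
In Python, from cell import readout, cams, manip gives the robot as it stands.
- The arm moves only by the tool send_rows, never from a script. Its argument "plan" is text: rows parted by semicolons, each of 7 numbers parted by spaces: the finger opening in mm, from 0 to 85.4, then the shift along the world's x, y, z in mm, then the turn, a rotation vector about the world's x, y, z in rad. In form: grip tx ty tz wx wy wz; .... A call has 1 to 12 rows; each row is the pose to reach, as a shift and turn from the pose commanded when the call began; what a row does not reach only later rows make up. A row lasts 1/10 s, in which the tool goes at most 50 mm and 8.59 degrees, less where a joint would pass 70% of its speed; a pose out of reach is approached as far as the arm can. A call with a gripper value outside its range is refused whole. The fingers move at their own pace and stop on an object; the grip force is fixed at half the most. Time passes only in rows, so rows that repeat a pose let the fingers close. It gives the time, the measured TCP pose, the force and the opening at its end, in the units of the state.
- readout.get_state(): the state, without advancing time (a new reading comes with each control period).
- cams.get_image(name): name is "scene" or "side" or "wrist"; returns (picture, depth): 420x560x3 uint8, red, green, blue; 420x560 float32, m along the optical axis (not along the pixel's ray), 0 where there is no reading.
- cams.camera_info(name): a dict with "vfov" (degrees; the focal length in pixels is half the picture's height over the tangent of half this angle, whatever the lens; pixels are square), "cx", "cy" (the principal point, pixels), "R" (3x3) and "t" (3): a world point X has camera coordinates R X + t; the wrist camera has in their place "mount" (4x4, takes a point from camera to tool coordinates, whose origin is the TCP and whose axes are the flange's). Camera axes: x right, y down, z forward; pixel columns grow to the right and rows downward; lengths in m; the calibration is good to about 2 mm. A picture is of the moment at which its call begins: read the wrist's pose just before it. camera_info takes no time and is no camera call.
- manip.sign_off(): hands the job in, once; it reports no verdict.
The state is a dict: "time": time; "joint_pos": joint angles; "joint_velocities": joint speeds; "joint_torque": joint torques, N m; "position": TCP position; "eef_rot": TCP orientation; "force": force on the tool from outside, world axes, zero at the start; "wrist_torque": the same for the moment, N m; "finger_gap": finger opening in m.
Only numpy, scipy, OpenCV 4.12 (cv2) and the standard library are available. Lean on these libraries where they do the work, as an engineer would, in place of code of your own. Each camera call takes 0.05 s, during which the arm holds its last target. There are 200 camera calls.

## Working session

There is one attempt and no reset: what is moved stays moved. The work goes in short steps, Python scripts to look and compute and a tool call to move; the robot and the scene stay as the last step left them, time stands still between calls to the robot, and variables do not carry over. Pictures are saved under pics/ and viewed, about 12 in all and at most 16, crops included, and the job is handed in when it is done.

Besides the shell and the picture viewer there is one more tool, called after "Call:" by a JSON object that holds its "fn" and its "kwargs". send_rows: Moves the arm, as the interface text tells. Its arguments: {"type":"object","properties":{"plan":{"type":"string"}},"required":["plan"]}

```bash
mkdir -p pics
cat > h.py <<'E'
import numpy as np, cv2
from cell import readout, cams, manip
from scipy.spatial.transform import Rotation as Ro
def grab(n,fn=None):
    s=readout.get_state(); im,d=cams.get_image(n); c=cams.camera_info(n)
    f=im.shape[0]/2/np.tan(np.radians(c['vfov'])/2)
    if n=='wrist':
        T=np.eye(4);T[:3,:3]=Ro.from_quat(s['eef_rot']).as_matrix();T[:3,3]=s['position'];T=T@np.array(c['mount'])
        R,o=T[:3,:3],T[:3,3]
    else:
        R=np.array(c['R']).T;o=-R@np.array(c['t'])
    if fn: cv2.imwrite('pics/'+fn,cv2.cvtColor(im,cv2.COLOR_RGB2BGR))
    return im,d,(f,c['cx'],c['cy'],R,o)
def ray(K,u,v):
    f,cx,cy,R,o=K; return o,R@np.array([(u-cx)/f,(v-cy)/f,1.])
def onz(K,u,v,z):
    o,r=ray(K,u,v); return o+r*(z-o[2])/r[2]
def cloud(K,d):
    f,cx,cy,R,o=K;v,u=np.mgrid[:d.shape[0],:d.shape[1]]
    return np.stack([(u-cx)/f*d,(v-cy)/f*d,d],-1)@R.T+o
E
python3 - <<'E'
from h import *
for n in('scene','side','wrist'):
    im,d,K=grab(n,n+'0.png');print(n,K)
print(readout.get_state(),manip.tcp_to_grasp)
E
```

```text
scene (np.float64(390.054579898472), 278.7119256359748, 208.13182852100462, array([[-0.89556564,  0.35914876, -0.2626297 ],
       [ 0.44465442,  0.74320743, -0.49992515],
       [ 0.01564085, -0.56449525, -0.82528812]]), array([0.70160709, 0.37946747, 0.66225608]))
side (np.float64(406.36962875804454), 281.15905265211654, 206.94153863827069, array([[ 0.915587  , -0.30501163,  0.26204648],
       [-0.40154043, -0.658507  ,  0.63650122],
       [-0.02158083, -0.6879945 , -0.72539495]]), array([ 0.32831051, -0.4862134 ,  0.65008578]))
wrist (np.float64(329.5246682231327), 282.55220454892617, 209.85432564488613, array([[ 0.45373039, -0.85451549, -0.25284779],
       [-0.89113559, -0.43586791, -0.12608145],
       [-0.00246969,  0.28252865, -0.95925568]]), array([ 0.35886515, -0.54686163,  0.37203698]))
{'time': 0.15, 'joint_pos': array([-1.18260555e+00,  1.24372746e-01,  1.65138123e+00,  2.49152811e-05,
        1.36754253e+00, -8.25901645e-02]), 'joint_velocities': array([ 8.97045027e-05, -1.52426095e-03, -4.57510761e-03, -7.66229135e-04,
       -5.84355802e-04, -5.77552639e-05]), 'joint_torque': array([ 3.35735808e-05, -4.24226367e+01, -3.66013527e+01, -6.60550450e-05,
        4.61395524e-03,  6.12034071e-06]), 'position': array([ 0.29462672, -0.57883769,  0.23031176]), 'eef_rot': array([ 9.72423585e-01,  2.33220165e-01, -1.17611191e-04, -8.43853614e-04]), 'force': array([-0.82044318, -0.4172417 , -0.24405882]), 'wrist_torque': array([ 0.03978642, -0.00878979, -0.00678265]), 'finger_gap': 0.08548662463542685} 0.0187
```

View pics/scene0.png

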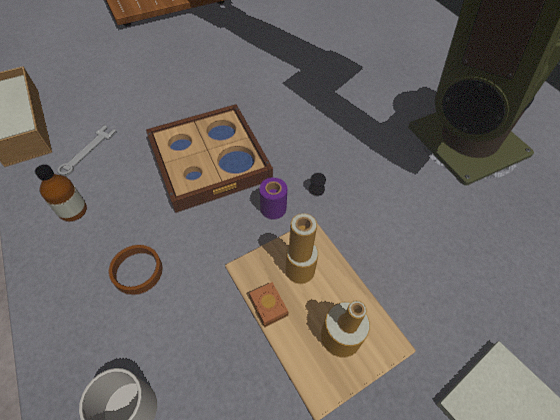

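View pics/side0.png

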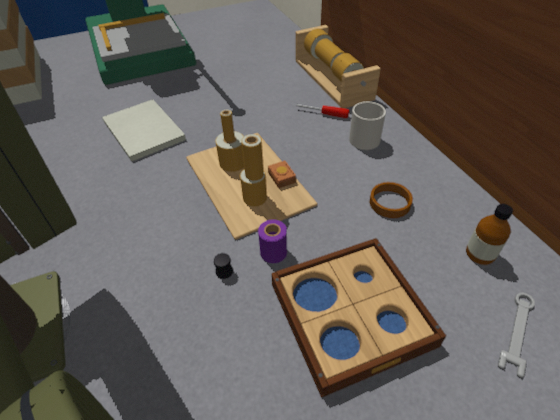

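The scene picture shows the small roll on the medium one at (302,245), the slim roll on the large one at (350,325), the die at (268,303), and the loupe at (317,183). The purple decoy is at (273,197). The wells in the crate, by blue felt, are at (236,160) large, (221,131), (180,143) and (193,173) slim. The side picture agrees. Next I measure by height slices, using both cameras.

```bash
cat > m.py <<'E'
from h import *
def circ(P,z,r,near,tol=.004):
    "centre of top face at height z near xy, from points in a height slice"
    m=(abs(P[...,2]-z)<tol)&(np.hypot(P[...,0]-near[0],P[...,1]-near[1])<r+.03)
    q=P[m][:,:2].astype(np.float32)
    if len(q)<8: return None
    (x,y),R=cv2.minEnclosingCircle(q); return len(q),round(x,4),round(y,4),round(R*1e3,1)
def wells(im,K):
    h=cv2.cvtColor(im,cv2.COLOR_RGB2HSV); m=cv2.inRange(h,(100,90,40),(125,255,255))
    out=[]
    for c in cv2.findContours(m,cv2.RETR_EXTERNAL,cv2.CHAIN_APPROX_NONE)[0]:
        if cv2.contourArea(c)<60: continue
        q=np.array([onz(K,u,v,.014)[:2] for u,v in c[:,0]],np.float32)
        (x,y),R=cv2.minEnclosingCircle(q); 
        if .3<np.hypot(x,y)<1: out.append((round(x,4),round(y,4),round(R*1e3,1)))
    return out
E
python3 - <<'E'
from m import *
for n in('scene','side'):
    im,d,K=grab(n); P=cloud(K,d)
    print(n,wells(im,K))
    seeds={'scene':[(302,222,.169),(302,262,.079),(356,309,.149),(345,325,.079),(274,187,.07),(317,178,.04),(268,297,.032)],
           'side':[(252,143,.169),(252,182,.079),(227,114,.149),(232,142,.079),(272,232,.07),(223,260,.04),(282,171,.032)]}[n]
    for nm,(u,v,z),r in zip(['small','med','slim','large','purple','loupe','die'],seeds,[.02,.027,.013,.034,.027,.017,.038]):
        c=onz(K,u,v,z); print(nm,c.round(3),circ(P,z,r,c[:2]),'zmax',np.round(P[v-3:v+4,u-3:u+4,2].max(),3))
    m=(abs(P[...,2]-.034)<.003)&(im[...,0]>130)&(d>0)
    c=onz(K,*{'scene':(207,153),'side':(355,308)}[n],.034); m&=np.hypot(P[...,0]-c[0],P[...,1]-c[1])<.16
    print('crate',c.round(3),cv2.minAreaRect(P[m][:,:2].astype(np.float32)))
E
```

```text
scene [(0.6216, -0.1691, 15.3), (0.5249, -0.1632, 37.4), (0.6178, -0.2638, 21.5), (0.5205, -0.26, 29.2)]
small [0.524 0.118 0.169] (401, 0.5249, 0.1229, 20.3) zmax 0.17
med [0.529 0.14  0.079] (264, 0.5211, 0.125, 26.9) zmax 0.094
slim [0.518 0.263 0.149] (230, 0.5165, 0.2639, 13.2) zmax 0.15
large [0.521 0.261 0.079] (1063, 0.5164, 0.2598, 34.2) zmax 0.662
purple [ 0.499 -0.027  0.07 ] (431, 0.5028, -0.0246, 28.2) zmax 0.069
loupe [ 0.4  -0.03  0.04] (160, 0.3992, -0.0285, 16.3) zmax 0.042
die [0.598 0.153 0.032] (926, 0.5829, 0.1565, 52.8) zmax 0.662
crate [ 0.577 -0.197  0.034] ((0.5736081600189209, -0.19960086047649384), (0.2099744975566864, 0.18964287638664246), 87.71481323242188)
side [(0.5213, -0.2482, 31.1), (0.6186, -0.2514, 23.7), (0.5269, -0.1494, 38.0), (0.6227, -0.1543, 15.8)]
small [0.519 0.115 0.169] (219, 0.5212, 0.1234, 21.2) zmax 0.65
med [0.509 0.105 0.079] (168, 0.5174, 0.1238, 27.3) zmax 0.086
slim [0.514 0.259 0.149] (82, 0.5125, 0.2636, 13.6) zmax 0.153
large [0.515 0.25  0.079] (326, 0.5125, 0.2602, 35.0) zmax 0.087
purple [ 0.497 -0.029  0.07 ] (445, 0.4991, -0.0241, 28.0) zmax 0.073
loupe [ 0.397 -0.029  0.04 ] (204, 0.3941, -0.0277, 17.0) zmax 0.045
die [0.599 0.159 0.032] (343, 0.5978, 0.1625, 36.4) zmax 0.65
crate [ 0.57  -0.213  0.034] ((0.5697556734085083, -0.20410001277923584), (0.19138376414775848, 0.19056908786296844), 87.80137634277344)
```

Call:
{"fn": "send_rows", "kwargs": {"plan": "85 60 60 60 0 0 -0.1; 85 277 372 100 0 0 -0.471; 85 277 372 100 0 0 -0.471; 85 277 372 100 0 0 -0.471; 85 277 372 100 0 0 -0.471; 85 277 372 100 0 0 -0.471; 85 277 372 100 0 0 -0.471; 85 277 372 100 0 0 -0.471; 85 277 372 100 0 0 -0.471; 85 277 372 100 0 0 -0.471; 85 277 372 100 0 0 -0.471; 85 277 372 100 0 0 -0.471"}}

```text
time: 1.45
position: [0.5719, -0.2069, 0.3312]
eef_rot: [1.0, 0.001, -0.0, 0.0]
force: [-0.7, -0.0, -0.5]
finger_gap: 0.085
```

```bash
cat > w.py <<'E'
from m import *
im,d,K=grab('wrist','w1.png'); P=cloud(K,d)
s=readout.get_state();print(s['position'].round(4),s['eef_rot'].round(4),K[4].round(3))
print(wells(im,K))
# well rims at block top by wood mask holes
h=cv2.cvtColor(im,cv2.COLOR_RGB2HSV); m=(abs(P[...,2]-.034)<.006)&(im[...,0]>110)
c=(.572,-.206); m&=np.hypot(P[...,0]-c[0],P[...,1]-c[1])<.16
print(cv2.minAreaRect(P[m][:,:2].astype(np.float32)), m.sum())
E
python3 w.py
```

```text
[ 0.5714 -0.2076  0.3309] [ 1.e+00 -1.e-04 -4.e-04  1.e-04] [ 0.644 -0.207  0.473]
[(0.5199, -0.2523, 30.8), (0.5231, -0.1558, 38.0), (0.6202, -0.1597, 17.0), (0.6161, -0.2565, 24.0)]
((0.570165753364563, -0.20493844151496887), (0.21906696259975433, 0.21587879955768585), 87.12106323242188) 16858
```

View pics/w1.png

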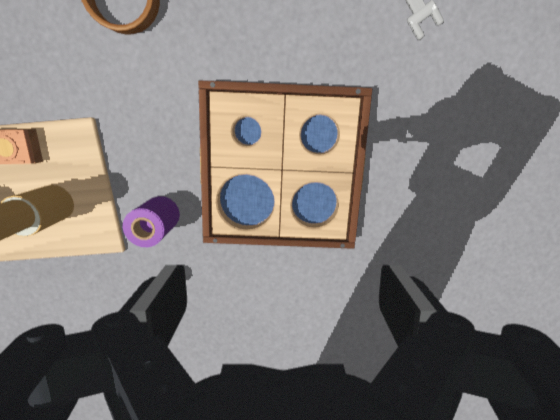

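The wrist picture shows four wells: slim (248,131), small (320,133), large (247,201) and medium (316,203). The purple decoy is at (148,225). All three views agree to a few mm, so I move over to the stacks.

Call:
{"fn": "send_rows", "kwargs": {"plan": "85 -57 407 0 0 0 0; 85 -57 407 0 0 0 0; 85 -57 407 0 0 0 0; 85 -57 407 0 0 0 0; 85 -57 407 0 0 0 0; 85 -57 407 0 0 0 0; 85 -57 407 0 0 0 0; 85 -57 407 0 0 0 0; 85 -57 407 0 0 0 0; 85 -57 407 0 0 0 0; 85 -57 407 0 0 0 0; 85 -57 407 0 0 0 0"}}

```text
time: 2.7
position: [0.5153, 0.1978, 0.3312]
eef_rot: [1.0, -0.002, -0.0, 0.0]
force: [1.7, -0.2, -0.1]
finger_gap: 0.0854
```

```bash
cat > w2.py <<'E'
from m import *
im,d,K=grab('wrist','w2.png'); P=cloud(K,d)
s=readout.get_state();print(s['position'].round(4),s['eef_rot'].round(4))
for nm,c,z,r in [('small',(.523,.123),.169,.02),('med',(.519,.124),.079,.027),('slim',(.5145,.2637),.149,.013),('large',(.5145,.26),.079,.034)]:
    print(nm,circ(P,z,r,c,.005))
E
python3 w2.py
```

```text
[0.5153 0.1979 0.3312] [ 1.0e+00 -1.5e-03 -0.0e+00  2.0e-04]
small (1081, 0.5223, 0.1227, 20.2)
med (444, 0.5187, 0.1244, 27.1)
slim (413, 0.5145, 0.2639, 13.2)
large (1643, 0.5141, 0.2596, 34.1)
```

View pics/w2.png

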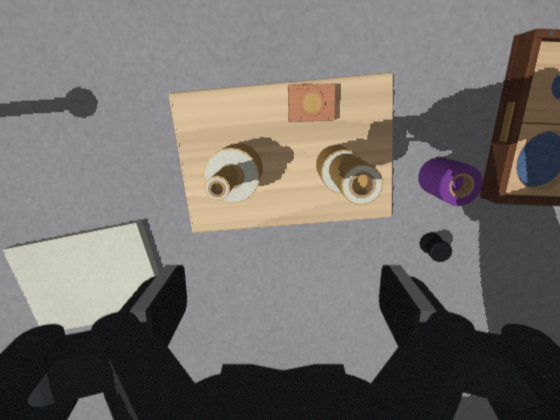

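Both rolls on top and both underneath are clear: slim top (217,187), small top (361,183). The wrist fit gives sharp radii that match the given sizes. Next is the slim roll.

Call:
{"fn": "send_rows", "kwargs": {"plan": "60 0 33 -30 0 0 0; 60 0 65 -80 0 0 0; 60 0 65 -120 0 0 0; 60 0 65 -120 0 0 0; 60 0 65 -120 0 0 0"}}

```text
time: 3.25
position: [0.5149, 0.2636, 0.2111]
eef_rot: [1.0, -0.001, -0.001, 0.001]
force: [0.3, -0.2, 1.3]
finger_gap: 0.06
```

Call:
{"fn": "send_rows", "kwargs": {"plan": "60 0 0 -35 0 0 0; 60 0 0 -70 0 0 0; 60 0 0 -102 0 0 0; 60 0 0 -102 0 0 0; 30 0 0 -102 0 0 0; 30 0 0 -102 0 0 0; 20 0 0 -102 0 0 0; 15 0 0 -102 0 0 0; 15 0 0 -102 0 0 0; 15 0 0 -102 0 0 0; 15 0 0 -102 0 0 0; 15 0 0 -97 0 0 0"}}

```text
time: 4.45
position: [0.5157, 0.265, 0.1162]
eef_rot: [1.0, -0.0, 0.001, -0.0]
force: [0.7, 0.5, -0.2]
finger_gap: 0.0247
```

Call:
{"fn": "send_rows", "kwargs": {"plan": "15 0 0 5 0 0 0; 15 0 0 15 0 0 0; 15 0 0 30 0 0 0; 15 0 0 50 0 0 0; 15 0 0 70 0 0 0; 15 0 0 90 0 0 0; 15 0 0 110 0 0 0; 15 0 0 120 0 0 0; 15 0 0 120 0 0 0; 15 0 0 120 0 0 0"}}

```text
time: 5.45
position: [0.5146, 0.2646, 0.234]
eef_rot: [1.0, -0.0, -0.0, 0.0]
force: [-0.5, -0.2, -2.0]
finger_gap: 0.0242
```

Run:
```python
from m import *
im,d,K=grab('scene','s2.png'); P=cloud(K,d)
cv2.imwrite('pics/s2c.png',cv2.cvtColor(cv2.resize(im[150:400,200:480],None,fx=2,fy=2),cv2.COLOR_RGB2BGR))
im,d,K=grab('side');P=cloud(K,d);print(circ(P,.079,.034,(.5145,.26),.005))
```

```text
(410, 0.5135, 0.2601, 35.5)
```

View pics/s2c.png

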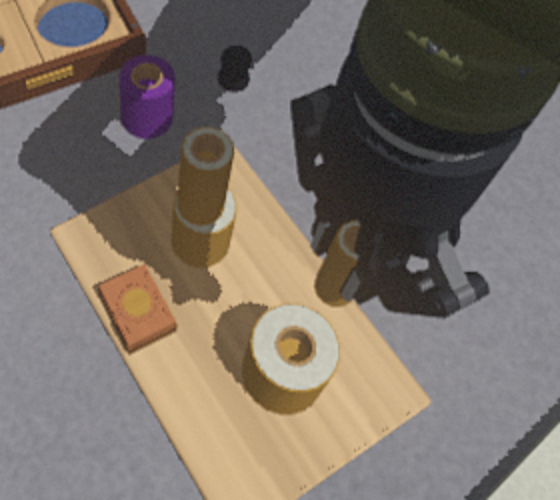

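The slim roll is held clear of the large one, crop (340,265), and the large roll below has not moved. Now I carry it to its nest.

Call:
{"fn": "send_rows", "kwargs": {"plan": "15 3 -10 0 0 0 0; 15 10 -35 0 0 0 0; 15 20 -75 0 0 0 0; 15 31 -120 0 0 0 0; 15 42 -165 0 0 0 0; 15 54 -210 0 0 0 0; 15 65 -255 0 0 0 0; 15 76 -300 0 0 0 0; 15 87 -345 0 0 0 0; 15 97 -385 0 0 0 0; 15 103 -412 0 0 0 0; 15 106 -425 0 0 0 0"}}

```text
time: 6.75
position: [0.6203, -0.1633, 0.2331]
eef_rot: [1.0, -0.002, -0.001, -0.0]
force: [0.4, 0.4, -1.2]
finger_gap: 0.0248
```

Call:
{"fn": "send_rows", "kwargs": {"plan": "15 0 0 -10 0 0 0; 15 0 0 -30 0 0 0; 15 0 0 -55 0 0 0; 15 0 0 -80 0 0 0; 15 0 0 -105 0 0 0; 15 0 0 -120 0 0 0; 15 0 0 -128 0 0 0; 15 0 0 -128 0 0 0; 15 0 0 -128 0 0 0"}}

```text
time: 7.65
position: [0.6215, -0.1602, 0.1074]
eef_rot: [1.0, 0.0, 0.001, 0.0]
force: [1.2, 0.5, 0.1]
finger_gap: 0.0244
```

Run:
```python
from m import *
grab('wrist','w3.png')
im,d,K=grab('side')
im2=grab('scene')[0]
o=np.hstack([cv2.resize(im[220:400,260:440],(400,400)),cv2.resize(im2[80:220,130:270],(400,400))])
cv2.imwrite('pics/p3.png',cv2.cvtColor(o,cv2.COLOR_RGB2BGR))
```

```text
(no output)
```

View pics/p3.png

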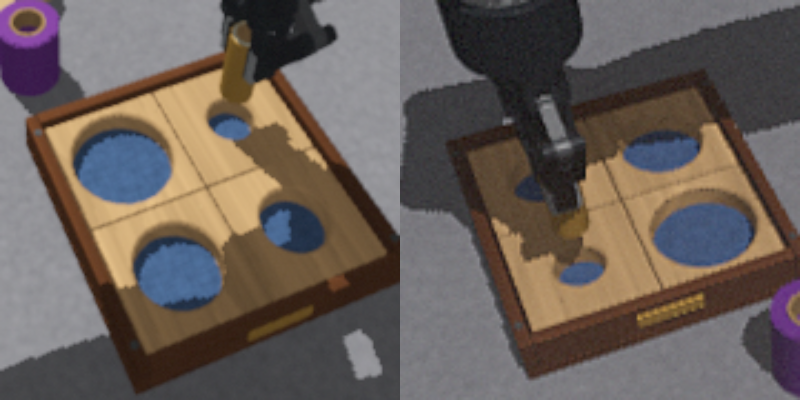

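Call:
{"fn": "send_rows", "kwargs": {"plan": "15 0 0 -12 0 0 0; 15 0 0 -27 0 0 0; 15 0 0 -40 0 0 0; 15 0 0 -50 0 0 0; 15 0 0 -56 0 0 0; 15 0 0 -58 0 0 0; 15 0 0 -60 0 0 0; 15 0 0 -60 0 0 0"}}

```text
time: 8.6
position: [0.6206, -0.1601, 0.0485]
eef_rot: [1.0, -0.0, -0.001, -0.0]
force: [-8.2, 2.0, 13.0]
finger_gap: 0.0248
```

Run:
```python
from m import *
im,d,K=grab('side');P=cloud(K,d)
m=(np.hypot(P[...,0]-.621,P[...,1]+.16)<.03)&(P[...,2]>.04)&(im[...,0]>1.4*im[...,2])
print('top z',np.percentile(P[m][:,2],[50,90,97]))
im2=grab('scene')[0]
o=np.hstack([cv2.resize(im[220:360,320:460],(400,400)),cv2.resize(im2[100:200,150:250],(400,400))])
cv2.imwrite('pics/p4.png',cv2.cvtColor(o,cv2.COLOR_RGB2BGR))
print(readout.get_state()['force'],readout.get_state()['wrist_torque'])
```

```text
top z [0.36246184 0.36448996 0.36495233]
[-6.93457015  2.23107351 12.97637515] [ 0.50648293  1.51855992 -0.04128865]
```

View pics/p4.png

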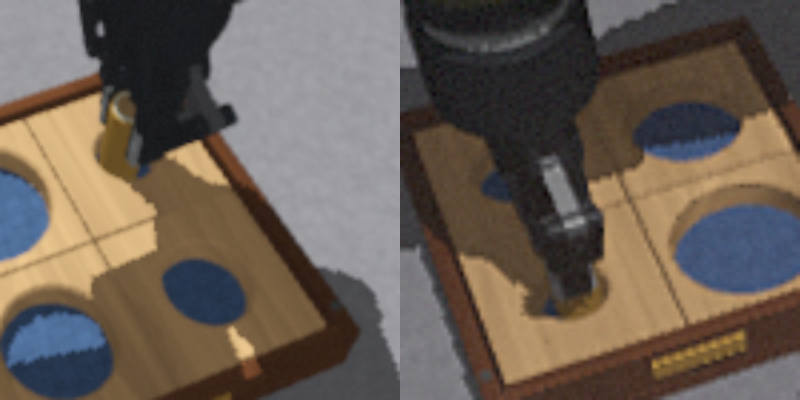

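Run:
```python
from m import *
im,d,K=grab('side')
f,cx,cy,R,o=K
for z in(.014,.034,.084,.088):
    q=R.T@(np.array([.621,-.16,z])-o); print(z,(f*q[0]/q[2]+cx-320)*400/140,(f*q[1]/q[2]+cy-220)*400/140)
o2=cv2.resize(im[235:295,340:400],(600,600),interpolation=cv2.INTER_CUBIC)
cv2.imwrite('pics/p5.png',cv2.cvtColor(o2,cv2.COLOR_RGB2BGR))
P=cloud(K,d); print(np.round(P[255:262:2,355:368:2],3).tolist())
```

```text
0.014 123.68563326201622 170.5928090000441
0.034 127.65600288232056 152.86977626919142
0.084 138.30716055639252 105.32487890908588
0.088 139.20748197859132 101.30600218982124
[[[0.613, -0.134, 0.062], [0.609, -0.144, 0.076], [0.608, -0.15, 0.085], [0.611, -0.152, 0.085], [0.614, -0.153, 0.085], [0.62, -0.152, 0.081], [0.603, -0.176, 0.119]], [[0.61, -0.139, 0.064], [0.609, -0.145, 0.072], [0.606, -0.154, 0.084], [0.609, -0.156, 0.085], [0.615, -0.153, 0.078], [0.62, -0.153, 0.076], [0.622, -0.155, 0.077]], [[0.609, -0.141, 0.061], [0.609, -0.146, 0.068], [0.605, -0.156, 0.082], [0.607, -0.159, 0.084], [0.609, -0.162, 0.087], [0.612, -0.162, 0.086], [0.608, -0.172, 0.1]], [[0.61, -0.14, 0.054], [0.61, -0.146, 0.061], [0.605, -0.157, 0.078], [0.605, -0.162, 0.084], [0.608, -0.164, 0.085], [0.61, -0.166, 0.086], [0.608, -0.174, 0.097]]]
```

View pics/p5.png

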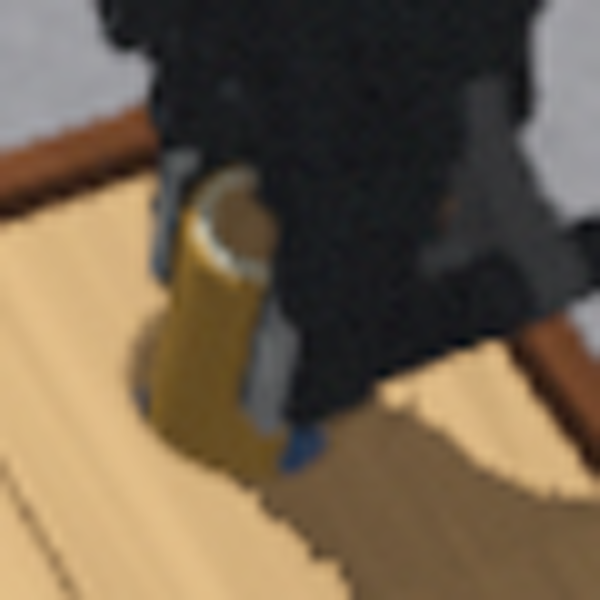

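The enlarged crop shows the slim roll upright inside its well, with its top at z≈0.085. That means it is on the floor, a few mm to −x. I release it.

Call:
{"fn": "send_rows", "kwargs": {"plan": "15 2 0 2 0 0 0; 15 2 0 2 0 0 0; 26 2 0 2 0 0 0; 30 2 0 2 0 0 0; 36 2 0 2 0 0 0; 44 2 0 2 0 0 0; 44 2 0 2 0 0 0; 44 2 0 2 0 0 0; 44 2 0 15 0 0 0; 44 2 0 40 0 0 0; 44 2 0 75 0 0 0; 44 2 0 110 0 0 0"}}

```text
time: 9.95
position: [0.6226, -0.1602, 0.1581]
eef_rot: [1.0, -0.0, -0.0, -0.0]
force: [0.2, -0.3, 0.4]
finger_gap: 0.0441
```

Call:
{"fn": "send_rows", "kwargs": {"plan": "60 0 0 40 0 0 0; 60 -50 90 80 0 0 0; 60 -50 90 120 0 0 0; 85 -50 90 120 0 0 0; 85 -50 90 120 0 0 0; 85 -50 90 120 0 0 0; 85 -50 90 120 0 0 0"}}

```text
time: 10.65
position: [0.5724, -0.0707, 0.275]
eef_rot: [1.0, -0.0, -0.001, -0.0]
force: [0.5, 0.2, -0.0]
finger_gap: 0.085
```

```bash
cat > w3.py <<'E'
from m import *
for n in('wrist','side','scene'):
    im,d,K=grab(n,'w3.png' if n=='wrist' else None); P=cloud(K,d)
    print(n,'slim',circ(P,.084,.013,(.62,-.16),.005))
s=readout.get_state();print(s['position'].round(4))
E
python3 w3.py
```

```text
wrist slim (437, 0.6202, -0.1605, 13.1)
side slim (160, 0.6192, -0.1594, 13.7)
scene slim (110, 0.6237, -0.1595, 13.5)
[ 0.5724 -0.0709  0.2744]
```

Slim stands centred with its top at 0.084 in all three views. Next is the small roll.

Call:
{"fn": "send_rows", "kwargs": {"plan": "70 -15 50 0 0 0 0; 70 -30 100 -10 0 0 0; 70 -45 150 -30 0 0 0; 70 -50 194 -50 0 0 0; 70 -50 194 -50 0 0 0; 70 -50 194 -50 0 0 0; 70 -50 194 -50 0 0 0"}}

```text
time: 11.5
position: [0.5233, 0.1229, 0.2263]
eef_rot: [1.0, -0.0, -0.0, 0.0]
force: [0.9, -0.1, 0.7]
finger_gap: 0.0702
```

Run:
```python
from m import *
im,d,K=grab('wrist'); P=cloud(K,d)
print('small',circ(P,.169,.02,(.522,.123),.005))
print(readout.get_state()['position'].round(4))
```

```text
small (2208, 0.5223, 0.1227, 20.2)
[0.5236 0.1225 0.2268]
```

Call:
{"fn": "send_rows", "kwargs": {"plan": "70 -1 0 -35 0 0 0; 70 -1 0 -70 0 0 0; 70 -1 0 -98 0 0 0; 70 -1 0 -107 0 0 0; 70 -1 0 -107 0 0 0; 55 -1 0 -107 0 0 0; 45 -1 0 -107 0 0 0; 38 -1 0 -107 0 0 0; 30 -1 0 -107 0 0 0; 30 -1 0 -107 0 0 0; 30 -1 0 -107 0 0 0; 30 -1 0 -107 0 0 0"}}

```text
time: 12.75
position: [0.5234, 0.1238, 0.1218]
eef_rot: [1.0, 0.0, 0.002, 0.0]
force: [0.3, -2.0, 6.2]
finger_gap: 0.0387
```

Call:
{"fn": "send_rows", "kwargs": {"plan": "30 0 0 5 0 0 0; 30 0 0 15 0 0 0; 30 0 0 30 0 0 0; 30 0 0 50 0 0 0; 30 0 0 70 0 0 0; 30 0 0 85 0 0 0; 30 0 0 90 0 0 0; 30 0 0 90 0 0 0"}}

```text
time: 13.55
position: [0.5223, 0.1238, 0.2105]
eef_rot: [1.0, -0.0, 0.001, -0.0]
force: [0.0, 0.7, -0.9]
finger_gap: 0.0391
```

Run:
```python
from m import *
im,d,K=grab('wrist');P=cloud(K,d)
s=readout.get_state()['position'];print(s.round(4))
m=(np.hypot(P[...,0]-s[0],P[...,1]-s[1])<.035)&(d>0); z=P[m][:,2]
print(np.histogram(z,bins=np.arange(0,.3,.01)))
t=P[m&(P[...,2]>s[2]+.04)];print(t.mean(0) if len(t) else 0)
im2,d2,K2=grab('scene');P2=cloud(K2,d2);print('med',circ(P2,.079,.027,(.519,.124),.005))
im,_,_=grab('side')
o=np.hstack([cv2.resize(im2[150:290,230:370],(400,400)),cv2.resize(im[70:210,180:320],(400,400))])
cv2.imwrite('pics/p6.png',cv2.cvtColor(o,cv2.COLOR_RGB2BGR))
```

```text
[0.5217 0.1237 0.2092]
(array([ 962,   67,   60,   68,   74,  482,  124, 1625,   16,    0,    0,
          0,    0,    0,    0,    0,   50,  298,  351,  412,  487,  851,
       1430, 2284, 3081, 8620, 1678,  852, 4787]), array([0.  , 0.01, 0.02, 0.03, 0.04, 0.05, 0.06, 0.07, 0.08, 0.09, 0.1 ,
       0.11, 0.12, 0.13, 0.14, 0.15, 0.16, 0.17, 0.18, 0.19, 0.2 , 0.21,
       0.22, 0.23, 0.24, 0.25, 0.26, 0.27, 0.28, 0.29]))
[0.53386733 0.12363269 0.27925099]
med (601, 0.5203, 0.1242, 27.8)
```

View pics/p6.png

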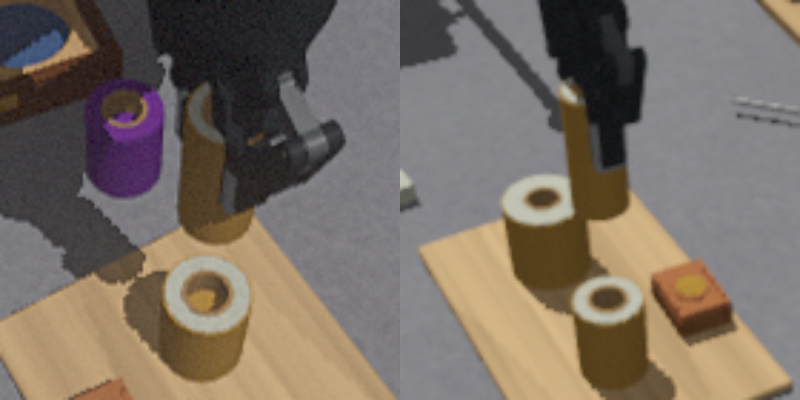

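The small roll is held upright and the medium one below is unmoved. I carry it to the small nest.

Call:
{"fn": "send_rows", "kwargs": {"plan": "30 3 -10 0 0 0 0; 30 10 -40 0 0 0 0; 30 20 -80 0 0 0 0; 30 30 -120 0 0 0 0; 30 40 -160 0 0 0 0; 30 50 -200 0 0 0 0; 30 60 -240 0 0 0 0; 30 70 -280 0 0 0 0; 30 80 -320 0 0 0 0; 30 88 -352 0 0 0 0; 30 93 -372 0 0 0 0; 30 95 -380 0 0 0 0"}}

```text
time: 14.9
position: [0.6165, -0.2583, 0.2083]
eef_rot: [1.0, -0.001, -0.001, -0.0]
force: [0.4, -1.0, -1.0]
finger_gap: 0.0389
```

Call:
{"fn": "send_rows", "kwargs": {"plan": "30 0 0 -10 0 0 0; 30 0 0 -30 0 0 0; 30 0 0 -55 0 0 0; 30 0 0 -80 0 0 0; 30 0 0 -100 0 0 0; 30 0 0 -115 0 0 0; 30 0 0 -122 0 0 0; 30 0 0 -122 0 0 0; 30 0 0 -122 0 0 0"}}

```text
time: 15.8
position: [0.6175, -0.2562, 0.0884]
eef_rot: [1.0, 0.0, 0.001, 0.0]
force: [0.0, 0.2, -1.0]
finger_gap: 0.0387
```

Call:
{"fn": "send_rows", "kwargs": {"plan": "30 0 0 -8 0 0 0; 30 0 0 -16 0 0 0; 30 0 0 -22 0 0 0; 30 0 0 -26 0 0 0; 30 0 0 -29 0 0 0; 30 0 0 -31 0 0 0; 30 0 0 -31 0 0 0"}}

```text
time: 16.5
position: [0.617, -0.2564, 0.0569]
eef_rot: [1.0, -0.0, 0.0, 0.0]
force: [-2.3, -0.0, 0.0]
finger_gap: 0.0391
```

Call:
{"fn": "send_rows", "kwargs": {"plan": "30 0 0 -1 0 0 0; 30 0 0 -2 0 0 0; 30 0 0 -2 0 0 0"}}

```text
time: 16.8
position: [0.6172, -0.2565, 0.0568]
eef_rot: [1.0, -0.0, 0.0, 0.0]
force: [-4.9, 1.5, 9.4]
finger_gap: 0.0387
```

Contact at the expected height (bottom ≈0.015). I release and check.

Call:
{"fn": "send_rows", "kwargs": {"plan": "30 0 0 1 0 0 0; 40 0 0 1 0 0 0; 44 0 0 1 0 0 0; 50 0 0 1 0 0 0; 58 0 0 1 0 0 0; 58 0 0 1 0 0 0; 58 0 0 1 0 0 0; 58 0 0 15 0 0 0; 58 0 0 40 0 0 0; 58 0 0 75 0 0 0; 58 0 0 110 0 0 0; 58 0 0 140 0 0 0"}}

```text
time: 18.0
position: [0.6173, -0.2565, 0.1979]
eef_rot: [1.0, -0.0, 0.001, 0.001]
force: [0.4, 0.4, 0.6]
finger_gap: 0.0583
```

Call:
{"fn": "send_rows", "kwargs": {"plan": "70 -20 40 20 0 0 0; 85 -40 90 60 0 0 0; 85 -45 140 80 0 0 0; 85 -45 140 80 0 0 0; 85 -45 140 80 0 0 0; 85 -45 140 80 0 0 0"}}

```text
time: 18.6
position: [0.5718, -0.1165, 0.2744]
eef_rot: [1.0, 0.0, 0.0, 0.0]
force: [-0.5, 0.4, -0.3]
finger_gap: 0.0853
```

```bash
cat > w4.py <<'E'
from m import *
for n in('wrist','side','scene'):
    im,d,K=grab(n,'w4.png' if n=='wrist' else None); P=cloud(K,d)
    for nm,c,z,r in [('slim',(.62,-.16),.084,.013),('small',(.617,-.256),.104,.02),('large',(.525,-.156),.084,.034),('med',(.521,-.252),.084,.027)]:
        print(n,nm,circ(P,z,r,c,.005))
s=readout.get_state();print(s['position'].round(4))
E
python3 w4.py
```

```text
wrist slim (421, 0.6203, -0.1608, 13.0)
wrist small (1177, 0.6162, -0.2569, 20.2)
wrist large None
wrist med None
side slim (159, 0.6188, -0.1593, 13.8)
side small (434, 0.6148, -0.2559, 20.5)
side large None
side med None
scene slim (106, 0.6234, -0.1598, 13.3)
scene small (205, 0.6188, -0.2559, 20.7)
scene large None
scene med None
[ 0.5715 -0.1173  0.2727]
```

Both thin rolls stand well. Next is the large roll.

Call:
{"fn": "send_rows", "kwargs": {"plan": "85 -10 50 0 0 0 0; 85 -17 100 0 0 0 0; 85 -24 150 0 0 0 0; 85 -32 200 0 0 0 0; 85 -40 250 -20 0 0 0; 85 -48 300 -50 0 0 0; 85 -55 345 -85 0 0 0; 85 -58 376 -115 0 0 0; 85 -58 376 -115 0 0 0; 85 -58 376 -115 0 0 0; 85 -58 376 -115 0 0 0"}}

```text
time: 19.85
position: [0.5147, 0.2587, 0.1597]
eef_rot: [1.0, -0.001, 0.0, 0.0]
force: [0.3, -1.1, 0.2]
finger_gap: 0.0849
```

Run:
```python
from m import *
im,d,K=grab('wrist'); P=cloud(K,d)
print('large',circ(P,.079,.034,(.514,.26),.005),circ(P,.079,.027,(.519,.124),.005))
print(readout.get_state()['position'].round(4))
```

```text
large (5888, 0.5142, 0.2598, 34.2) (3650, 0.5188, 0.1244, 27.6)
[0.5152 0.2586 0.1606]
```

Call:
{"fn": "send_rows", "kwargs": {"plan": "85 -1 1 -30 0 0 0; 85 -1 1 -60 0 0 0; 85 -1 1 -85 0 0 0; 85 -1 1 -108 0 0 0; 85 -1 1 -122 0 0 0; 85 -1 1 -126 0 0 0; 85 -1 1 -126 0 0 0; 75 -1 1 -126 0 0 0; 66 -1 1 -126 0 0 0; 58 -1 1 -126 0 0 0; 58 -1 1 -126 0 0 0; 58 -1 1 -126 0 0 0"}}

```text
time: 21.1
position: [0.5143, 0.261, 0.0355]
eef_rot: [1.0, -0.0, 0.002, -0.0]
force: [-0.7, -2.1, 5.8]
finger_gap: 0.0667
```

Call:
{"fn": "send_rows", "kwargs": {"plan": "58 0 0 0 0 0 0; 58 0 0 5 0 0 0; 58 0 0 12 0 0 0; 58 0 0 25 0 0 0; 58 0 0 45 0 0 0; 58 0 0 65 0 0 0; 58 0 0 85 0 0 0; 58 0 0 105 0 0 0; 58 0 0 115 0 0 0; 58 0 0 120 0 0 0; 58 0 0 120 0 0 0; 58 0 0 120 0 0 0"}}

```text
time: 22.3
position: [0.5121, 0.2605, 0.1522]
eef_rot: [1.0, -0.0, -0.001, 0.0]
force: [0.1, 0.2, -3.9]
finger_gap: 0.067
```

Run:
```python
from m import *
im,d,K=grab('scene')
cv2.imwrite('pics/s7.png',cv2.cvtColor(cv2.resize(im[150:400,200:480],None,fx=2,fy=2),cv2.COLOR_RGB2BGR))
```

```text
(no output)
```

View pics/s7.png

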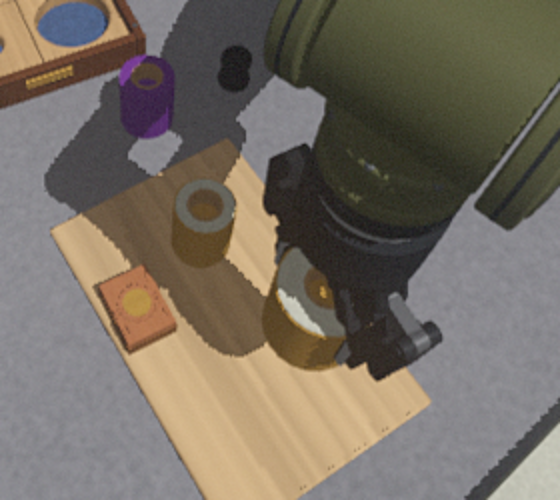

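The large roll is lifted upright (crop (315,310)). The die, medium roll, purple roll and loupe are undisturbed. I carry it to its nest.

Call:
{"fn": "send_rows", "kwargs": {"plan": "58 0 -8 5 0 0 0; 58 1 -30 10 0 0 0; 58 2 -70 10 0 0 0; 58 3 -110 10 0 0 0; 58 4 -155 10 0 0 0; 58 6 -200 10 0 0 0; 58 7 -245 10 0 0 0; 58 9 -290 10 0 0 0; 58 10 -335 10 0 0 0; 58 11 -375 10 0 0 0; 58 12 -404 10 0 0 0; 58 12 -416 10 0 0 0"}}

```text
time: 23.55
position: [0.5242, -0.1582, 0.1632]
eef_rot: [1.0, -0.002, -0.0, 0.0]
force: [0.9, 0.5, -3.4]
finger_gap: 0.0667
```

Call:
{"fn": "send_rows", "kwargs": {"plan": "58 0 0 -5 0 0 0; 58 0 0 -20 0 0 0; 58 0 0 -40 0 0 0; 58 0 0 -60 0 0 0; 58 0 0 -75 0 0 0; 58 0 0 -85 0 0 0; 58 0 0 -87 0 0 0; 58 0 0 -87 0 0 0; 58 0 0 -87 0 0 0"}}

```text
time: 24.45
position: [0.5256, -0.1555, 0.0774]
eef_rot: [1.0, -0.0, 0.001, 0.0]
force: [0.9, -0.0, -2.9]
finger_gap: 0.0669
```

Call:
{"fn": "send_rows", "kwargs": {"plan": "58 0 0 -8 0 0 0; 58 0 0 -16 0 0 0; 58 0 0 -23 0 0 0; 58 0 0 -29 0 0 0; 58 0 0 -33 0 0 0; 58 0 0 -35 0 0 0; 58 0 0 -35 0 0 0; 58 0 0 -35 0 0 0"}}

```text
time: 25.25
position: [0.5251, -0.1554, 0.0416]
eef_rot: [1.0, -0.0, 0.0, 0.0]
force: [0.5, -0.5, -2.6]
finger_gap: 0.0669
```

Call:
{"fn": "send_rows", "kwargs": {"plan": "58 0 0 -1 0 0 0; 58 0 0 -2 0 0 0; 58 0 0 -3 0 0 0; 58 0 0 -3 0 0 0"}}

```text
time: 25.65
position: [0.5252, -0.1555, 0.0406]
eef_rot: [1.0, -0.0, -0.0, -0.0]
force: [-7.4, 2.9, 9.1]
finger_gap: 0.0666
```

Contact at exactly the predicted floor height. I release it.

Call:
{"fn": "send_rows", "kwargs": {"plan": "58 0 0 -1 0 0 0; 66 0 0 -1 0 0 0; 70 0 0 -1 0 0 0; 75 0 0 -1 0 0 0; 83 0 0 -1 0 0 0; 83 0 0 -1 0 0 0; 83 0 0 -1 0 0 0; 83 0 0 10 0 0 0; 83 0 0 35 0 0 0; 83 0 0 70 0 0 0; 83 0 0 110 0 0 0; 83 0 0 140 0 0 0"}}

```text
time: 26.85
position: [0.5255, -0.1556, 0.1819]
eef_rot: [1.0, -0.0, 0.002, 0.001]
force: [1.2, -0.3, 0.3]
finger_gap: 0.083
```

Call:
{"fn": "send_rows", "kwargs": {"plan": "80 0 50 0 0 0 0; 80 0 100 0 0 0 0; 80 0 150 -10 0 0 0; 80 -3 200 -20 0 0 0; 80 -5 240 -35 0 0 0; 80 -6 280 -40 0 0 0; 80 -6 280 -40 0 0 0; 80 -6 280 -40 0 0 0; 80 -6 280 -40 0 0 0"}}

```text
time: 27.75
position: [0.5192, 0.1241, 0.1391]
eef_rot: [1.0, -0.0, 0.001, 0.0]
force: [-0.9, -0.8, 0.4]
finger_gap: 0.0802
```

```bash
python3 - <<'E'
from m import *
im,d,K=grab('wrist'); P=cloud(K,d)
print('med',circ(P,.079,.027,(.519,.124),.005)); print(readout.get_state()['position'].round(4))
E
python3 w4.py | grep -v med
```

```text
med (4038, 0.5187, 0.1242, 27.3)
[0.5193 0.1238 0.1391]
wrist slim None
wrist small None
wrist large None
side slim (159, 0.6194, -0.1595, 13.4)
side small (438, 0.6147, -0.2555, 20.6)
side large (1064, 0.5243, -0.1541, 34.7)
scene slim (106, 0.6233, -0.1598, 13.1)
scene small (205, 0.6191, -0.2565, 20.9)
scene large (620, 0.5285, -0.1549, 35.1)
[0.5192 0.1237 0.1387]
```

Call:
{"fn": "send_rows", "kwargs": {"plan": "80 0 0 -25 0 0 0; 80 0 0 -50 0 0 0; 80 0 0 -75 0 0 0; 80 0 0 -95 0 0 0; 80 0 0 -103 0 0 0; 80 0 0 -103 0 0 0; 68 0 0 -103 0 0 0; 58 0 0 -103 0 0 0; 50 0 0 -103 0 0 0; 44 0 0 -103 0 0 0; 44 0 0 -103 0 0 0; 44 0 0 -103 0 0 0"}}

```text
time: 29.15
position: [0.5203, 0.1248, 0.0371]
eef_rot: [1.0, -0.0, 0.002, -0.0]
force: [0.1, -1.1, 5.5]
finger_gap: 0.0532
```

Call:
{"fn": "send_rows", "kwargs": {"plan": "44 0 0 0 0 0 0; 44 0 0 5 0 0 0; 44 0 0 12 0 0 0; 44 0 0 25 0 0 0; 44 0 0 45 0 0 0; 44 0 0 65 0 0 0; 44 0 0 85 0 0 0; 44 0 0 105 0 0 0; 44 0 0 125 0 0 0; 44 0 0 130 0 0 0; 44 0 0 130 0 0 0; 44 0 0 130 0 0 0"}}

```text
time: 30.35
position: [0.5181, 0.1246, 0.1643]
eef_rot: [1.0, -0.0, -0.001, 0.0]
force: [-0.4, 0.7, -2.7]
finger_gap: 0.0528
```

Call:
{"fn": "send_rows", "kwargs": {"plan": "44 0 -8 0 0 0 0; 44 0 -30 0 0 0 0; 44 0 -65 0 0 0 0; 44 1 -105 0 0 0 0; 44 1 -145 0 0 0 0; 44 1 -185 0 0 0 0; 44 1 -225 0 0 0 0; 44 2 -265 0 0 0 0; 44 2 -305 0 0 0 0; 44 2 -340 0 0 0 0; 44 2 -366 0 0 0 0; 44 2 -376 0 0 0 0"}}

```text
time: 31.55
position: [0.5197, -0.2537, 0.164]
eef_rot: [1.0, -0.002, -0.001, -0.0]
force: [0.2, 0.9, -2.8]
finger_gap: 0.0528
```

Call:
{"fn": "send_rows", "kwargs": {"plan": "44 0 0 -5 0 0 0; 44 0 0 -20 0 0 0; 44 0 0 -40 0 0 0; 44 0 0 -60 0 0 0; 44 0 0 -75 0 0 0; 44 0 0 -85 0 0 0; 44 0 0 -87 0 0 0; 44 0 0 -87 0 0 0; 44 0 0 -87 0 0 0"}}

```text
time: 32.45
position: [0.5216, -0.2516, 0.0794]
eef_rot: [1.0, -0.0, 0.001, 0.0]
force: [-0.3, 1.1, -1.6]
finger_gap: 0.0527
```

Run:
```python
from m import *
im=grab('side')[0];im2=grab('scene')[0]
o=np.hstack([cv2.resize(im[220:400,260:440],(400,400)),cv2.resize(im2[80:220,130:270],(400,400))])
cv2.imwrite('pics/p8.png',cv2.cvtColor(o,cv2.COLOR_RGB2BGR))
```

```text
(no output)
```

View pics/p8.png

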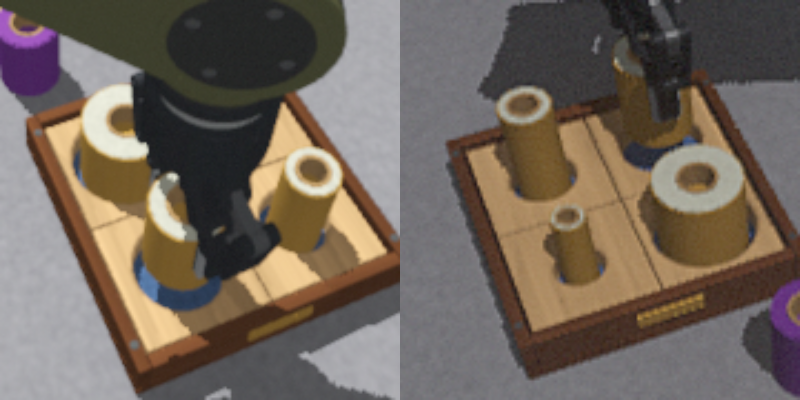

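The medium roll hovers over its well, at (185,240) in the left crop and (655,95) in the right. The other three stand upright. I lower it.

Call:
{"fn": "send_rows", "kwargs": {"plan": "44 0 0 -8 0 0 0; 44 0 0 -16 0 0 0; 44 0 0 -23 0 0 0; 44 0 0 -29 0 0 0; 44 0 0 -33 0 0 0; 44 0 0 -36 0 0 0; 44 0 0 -36 0 0 0; 44 0 0 -36 0 0 0"}}

```text
time: 33.35
position: [0.521, -0.2514, 0.0424]
eef_rot: [1.0, -0.0, 0.0, 0.0]
force: [-0.4, 0.2, -2.6]
finger_gap: 0.0529
```

Call:
{"fn": "send_rows", "kwargs": {"plan": "44 0 0 -1 0 0 0; 44 0 0 -2 0 0 0; 44 0 0 -3 0 0 0; 44 0 0 -3 0 0 0"}}

```text
time: 33.75
position: [0.5212, -0.2515, 0.0422]
eef_rot: [1.0, 0.0, -0.0, -0.0]
force: [-7.5, 3.3, 15.2]
finger_gap: 0.0528
```

Call:
{"fn": "send_rows", "kwargs": {"plan": "44 0 0 2 0 0 0; 53 0 0 2 0 0 0; 57 0 0 2 0 0 0; 62 0 0 2 0 0 0; 70 0 0 2 0 0 0; 70 0 0 2 0 0 0; 70 0 0 2 0 0 0; 70 0 0 12 0 0 0; 70 0 0 35 0 0 0; 70 0 0 70 0 0 0; 70 0 0 110 0 0 0; 70 0 0 140 0 0 0"}}

```text
time: 34.95
position: [0.5215, -0.2517, 0.183]
eef_rot: [1.0, -0.0, 0.001, 0.001]
force: [0.3, 0.1, 0.6]
finger_gap: 0.0702
```

Call:
{"fn": "send_rows", "kwargs": {"plan": "70 0 0 40 0 0 0; 70 50 46 90 0 0 0; 70 50 46 120 0 0 0; 70 50 46 120 0 0 0; 70 50 46 120 0 0 0; 70 50 46 120 0 0 0; 70 50 46 120 0 0 0; 70 50 46 120 0 0 0"}}

```text
time: 35.75
position: [0.5697, -0.2055, 0.2972]
eef_rot: [1.0, -0.001, -0.002, -0.001]
force: [-0.1, -0.0, -0.5]
finger_gap: 0.0701
```

```bash
python3 w4.py
python3 - <<'E'
from m import *
im,d,K=grab('side');P=cloud(K,d);print('loupe',circ(P,.04,.017,(.397,-.028)))
cv2.imwrite('pics/s9.png',cv2.cvtColor(im,cv2.COLOR_RGB2BGR))
im,d,K=grab('scene');P=cloud(K,d);print('loupe',circ(P,.04,.017,(.397,-.028)),'die',circ(P,.032,.038,(.598,.153)))
print(readout.get_state()['force'])
E
```

```text
wrist slim (376, 0.6202, -0.1609, 13.0)
wrist small (956, 0.6162, -0.257, 20.0)
wrist large (2321, 0.5258, -0.1557, 34.2)
wrist med (1343, 0.5201, -0.2518, 27.1)
side slim (155, 0.6192, -0.1586, 14.4)
side small (433, 0.6148, -0.2557, 20.6)
side large (1055, 0.5246, -0.1541, 34.6)
side med (817, 0.519, -0.2503, 27.5)
scene slim (106, 0.6236, -0.161, 14.2)
scene small (198, 0.6195, -0.2572, 21.1)
scene large (615, 0.5284, -0.1556, 34.8)
scene med (323, 0.5243, -0.2519, 28.8)
[ 0.5703 -0.2055  0.2983]
loupe (205, 0.3955, -0.0275, 16.2)
loupe (159, 0.3989, -0.028, 16.3) die (888, 0.6026, 0.1603, 36.2)
[ 0.15944919 -0.31608239 -0.19715908]
```

View pics/w4.png

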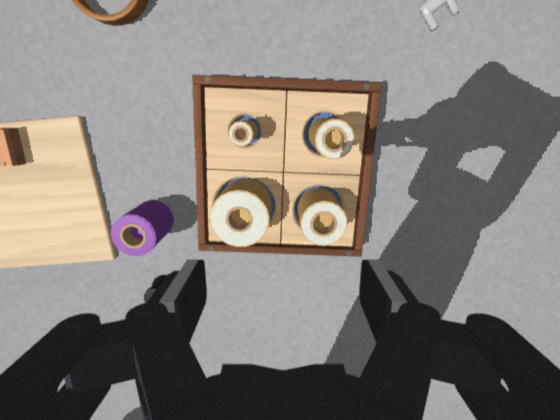

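The wrist picture shows all four rolls upright, each in its own well: slim (242,132), small (334,138), large (240,218) and medium (323,223). The gripper is clear, so I hand in.

```bash
python3 -c "
from cell import manip; print(manip.sign_off())"
```

```text
the job is handed in; nothing more can be done
None
```

I unstacked the four rolls in the order slim, small, large, medium. Each was lowered until it touched the floor of its own well, then released. The job was handed in at about 36 s; the sign-off gives no verdict.

**Last checks:** In all three camera views, every roll's top is at the height it should have on the well floor. Each centre is within about 4 mm of the well centre, with the views differing by up to 5 mm, mostly along x. The gripper was clear and read no force.

**Bystanders:** The magnifier's measured position is unchanged. The die's first scene-view fit was poor (52.8 mm radius instead of about 38). Its later fit agrees with the first side-view one to about 5 mm.

**What disagreed:** The slim roll sat about 5 mm off toward −x while still in the grip at set-down. It measured centred and upright after release.

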